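# Hook, draw out and lock a tape measure on a tilted panel

## Task

Measure how far the charcoal line lies below the top edge of the tilted panel on the table easel: take the tape measure from the paint box, hook its end over the panel's top edge, and draw the case straight back down the slope against its spring until the front of the case stands at the line. Set it flat on the panel there, then press its lock button fully down, and leave it hooked and locked. Leave the other things on the table where they are.

Things in the scene. Friction and masses are not known exactly. Their poses are not given: they have to be found in the camera images.
- tape_mid (a point): Centre of the tape measure's case: grey plastic block 78 mm long (x), 42 wide (y), 66 tall (z), a steel disc on each flat side, 0.33 to 0.48 kg in all. 33 mm above its underside. x points out of its front, where the blade comes out; z out of its top. It starts upright on the paint box, hook hanging over the edge. Grasp it across its width, here or up to 12 mm higher.
- tape_mouth (a point): Middle of the lower front edge of the tape's case (39 mm ahead of its centre, level with its underside); axes as the case.
- hook (a point): Hook at the blade's end: steel lip 30 mm wide, 3 mm thick, hanging down to 14 mm below the case's underside. This point is on the lip's face towards the case, 7 mm below the underside; with the blade in, 15 mm ahead of the case's front (54 mm ahead of its centre). The blade is rigid, straight along x, 5 mm above the underside; axes as the case.
- blade (a joint): How far the blade is drawn out (m): 0 is fully in, 0.15 is the stop. A spring pulls it in with 2.0 N at 0 to 2.6 N at 0.15.
- lock_top (a point): Top middle of the lock button, a black block 24 x 28 mm that stands 10 mm out of the case's top (z), 18 mm ahead of the case's middle; axes as the case. Pressed 6 mm into the case (along -z), to its stop, it locks.
- lock (a joint): Travel of the lock button (m): 0 is up (unlocked), 0.006 is fully down. It takes about 3 N to push, up to 10 N as its pin drops between teeth on the blade (which may shift by 2 mm), stays where it is left, and when down stops the blade both ways (1 to 2 mm of play).
- edge (a point): Middle of the panel's top edge, on its upper face. x: up the slope, away from the robot; y: across; z: square to the face. Behind this edge is free space for at least 40 mm. A flat steel clip, 30 x 30 mm and 5 mm high, lies in each upper corner, its centre 130 mm to either side of this point; the 220 mm between is clear.
- panel: White-primed painting panel on a low wooden table easel, fixed, 270 mm along the slope (x), 300 mm wide (y), 16 mm thick, tilted 28 degrees, facing up and towards the robot. Origin at the centre of its upper face, axes as edge. A ledge along its bottom edge stands 8 mm above the face.
- line_mid (a point): Middle of the charcoal line, a dark stripe 4 mm wide drawn across the panel's face from side to side, 100 to 150 mm below the top edge; axes as the panel: x up the slope, y across, z square to the face.
- paintbox: Closed dark wooden box, fixed, 110 (x) x 130 (y) x 50 mm tall; origin at the centre of its underside. The tape starts on its top.
- brush_jar: Bystander, loose: white jar of brushes, 75 mm across, 180 mm tall with the brushes; origin under its middle.
- paint_jar: Bystander, loose: green glass jar, 68 mm across, 85 mm tall; origin under its middle.
- oil_bottle: Bystander, loose: amber bottle, 52 mm across, 130 mm tall; origin under its middle.
- mug: Bystander, loose: blue mug, 80 mm across, 90 mm tall; origin under its middle.
- tube_a: Bystander, loose: paint tube lying down, 120 x 42 x 18 mm; origin under its middle.
- tube_b: Bystander, loose: paint tube lying down, 120 x 42 x 18 mm; origin under its middle.
- palette_knife: Bystander, loose: palette knife lying down, 200 mm long; origin under its middle.

How it is judged:
On the way, in this order (a step that is already met when the one before it is completed fails the run):
1. the hook is over the panel's top edge and the blade is drawn out at least 25 mm, the lock still up (x of hook in the frame of edge between -0.004 and 0.006 m and y of hook in the frame of edge between -0.125 and 0.125 m and z of hook in the frame of edge below -0.002 m and value of joint blade above 0.025 m and value of joint lock below 0.003 m), for 0.1 s.
2. hooked, the case lies flat on the panel with its front at the line, the lock still up (all of step 1 and x of tape_mouth in the frame of line_mid between -0.008 and 0.008 m and z of tape_mouth in the frame of line_mid below 0.005 m and angle between the z axis of tape_mid and the z axis of line_mid, either way round below 0.08 rad and angle between the x axis of tape_mid and the x axis of line_mid, either way round below 0.12 rad), for 0.1 s.
3. the lock button is fully down, the tape still hooked and at the line (x of hook in the frame of edge between -0.004 and 0.006 m and y of hook in the frame of edge between -0.125 and 0.125 m and z of hook in the frame of edge below -0.002 m and x of tape_mouth in the frame of line_mid between -0.008 and 0.008 m and value of joint lock above 0.0045 m), for 0.1 s.
At the end, for the whole second after the job is handed in: The hook lies against the panel's top edge (within 6 mm) between the clips, the case lies flat on the panel, straight down the slope (within 7 degrees), with its front within 8 mm of the line, and the lock button is at least 4.5 mm down (all of step 3 and z of tape_mouth in the frame of line_mid below 0.005 m and angle between the z axis of tape_mid and the z axis of line_mid, either way round below 0.08 rad and angle between the x axis of tape_mid and the x axis of line_mid, either way round below 0.12 rad and value of joint blade above 0.025 m); the robot touches nothing.
It fails at once if a bystander is moved more than 30 mm (distance of any of brush_jar, paint_jar, oil_bottle, mug, tube_a, tube_b, palette_knife from where it was at the start of the episode above 0.03 m).
It also fails if it takes over 51 s, if anything falls off the work surface, if the arm or the gripper's body presses on something with over 40 N, if the wrist force passes 120 N, or if a joint passes its speed limit or range.

## Robot

A 6-joint arm with a two-finger parallel gripper is mounted at the origin on the work surface. World frame = base frame: x ahead of the robot, y to its left, z up, the work surface at z = 0. Lengths are in m, angles in rad, forces in N, time in s.
With the tool pointing down it reaches from about 0.25 to 0.8 m from the base axis. Payload 3.9 kg.
Tool frame: the origin (TCP) lies at the very end of the fingers, on their centre line; the grasp point (between the pads) lies 19 mm behind it; z points along the fingers, y is the line along which they close (so a half turn about z gives the same grasp; the last joint's range is limited). The gripper opens to 85 mm and grips with 20 to 120 N. Pads are 22 mm wide; open, the fingers measure 114 mm over their backs; the gripper's body (76 mm by 85 mm) begins 54 mm behind the grasp point. The pads swing forward as they close: fully open they stand 13 mm farther back than shut.
Start: joints at [1.227, 0.26, -0.138, 1.173, 0, 1.571], TCP at [0.177, 0.494, 0.231] pointing down, gripper open.
Joint ranges: [-2.78, 2.78], [-0.83, 1.72], [-1.28, 1.37], [-1.9, 2.12], [-1.57, 1.48], [-3.14, 3.14]. Speed limits (rad/s): [2.57, 2.57, 3.14, 3.14, 3.14, 3.14].

## Interface

Orientations are given as a unit quaternion [x, y, z, w].
In Python, from station import env, viewer, order, finder gives the robot as it stands.
- The arm moves only by the tool send_rows, never from a script. Its argument "motion" is a list that holds one entry, the list of rows, each a list of 4 numbers: the shift along the tool's x, y, z in cm, then the turn about the tool's z in degrees. A call has 1 to 12 rows; each row shifts and turns the commanded pose from where the row before left it, along the tool's axes as they then stand; what a row does not reach is not made up. A row lasts 1/10 s, in which the tool goes at most 50 mm and 8.59 degrees, less where a joint would pass 70% of its speed; a pose out of reach is approached as far as the arm can. A call with a gripper value outside its range is refused whole. "gripper" is the finger opening in cm, from 0 to 8.54, set as the call begins (left out, the last holds). The fingers move at their own pace and stop on an object; the grip force is fixed at half the most. Time passes only in rows, so rows that do not move let the fingers close. It gives the time, the measured TCP pose, the force, the opening and the grip force at its end, in the units of the state.
- env.sense(): the state, without advancing time (a new reading comes with each control period).
- viewer.camera(name): name is "side" or "top"; returns (picture, depth): 480x640x3 uint8, red, green, blue; 480x640 float32, m along the optical axis (not along the pixel's ray), 0 where there is no reading.
- viewer.camera_params(name): a dict with "intrinsics" (3x3 intrinsics, pixels), "R" (3x3) and "t" (3): a world point X has camera coordinates R X + t. Camera axes: x right, y down, z forward; pixel columns grow to the right and rows downward; lengths in m; the calibration is good to about 2 mm. A picture is of the moment at which its call begins. camera_params takes no time and is no camera call.
- order.close_job(): hands the job in; it is judged then, once.
Trained networks look in the newest picture that a camera, given by its name, has taken for a name from the list of things; names that differ only in an ending like _2 or _b are one class to them, and where a whole thing is asked for, a point or a joint stands for the part that bears it (a point fixed in the world has none). Each returns a list of dicts, best first, with "confidence" (0 to 1); they miss things now and then, are a little off and sometimes report something else, mostly with a low value. They report only what shows in the picture. A call takes as long as a camera call.
- finder.search_frame(query, camera): "centre" ([x, y, z] in m, in world coordinates, good to about 4 mm: the middle of the surface that is visible of it).
- finder.trace(query, camera): "region" (480x640 bool, what is visible of it).
- finder.landmark_of(query, camera): "centre" ([x, y, z] in m, in world coordinates, good to about 4 mm: a listed point, or the origin of a listed thing).
The state is a dict: "time": time; "joint_pos": joint angles; "joint_velocities": joint speeds; "tau": joint torques, N m; "position": TCP position; "tool_rot": TCP orientation; "contact_force": force on the tool from outside, world axes, zero at the start; "ft_torque": the same for the moment, N m; "gripper_width": finger opening in m; "gripper_force": force on a finger pad.
Only numpy, scipy, OpenCV 4.12 (cv2) and the standard library are available. Lean on these libraries where they do the work, as an engineer would, in place of code of your own. Each camera call takes 0.05 s, during which the arm holds its last target. There are 200 camera calls.

## Working session

There is one attempt and no reset: what is moved stays moved. The work goes in short steps, Python scripts to look and compute and a tool call to move; the robot and the scene stay as the last step left them, time stands still between calls to the robot, and variables do not carry over. Pictures are saved under pics/ and viewed, at most 10 in all, crops included, and the job is handed in when it is done.

Besides the shell and the picture viewer there is one more tool, called after "Request:" as a command line: name --argument value ..., lists and objects as JSON in quotes. send_rows: Moves the arm, as the interface text tells. Its arguments: {"type":"object","properties":{"motion":{"type":"array"},"gripper":{"type":"number"}},"required":["motion"]}

```bash
mkdir -p pics; ls
cat > h.py <<'E'
import numpy as np, cv2
from station import env, viewer, order, finder
from scipy.spatial.transform import Rotation as R
def save(n,f):
    p,d=viewer.camera(n); cv2.imwrite('pics/'+f,p[:,:,::-1]); return p,d
def cloud(n,d):
    c=viewer.camera_params(n); K=np.array(c['intrinsics']); v,u=np.mgrid[:480,:640]
    X=np.stack([(u-K[0,2])/K[0,0]*d,(v-K[1,2])/K[1,1]*d,d],-1)
    return (X-np.array(c['t']))@np.array(c['R'])
E
python3 - <<'E'
from h import *
np.set_printoptions(precision=4,suppress=True)
for n in ['top','side']:
    p,d=save(n,n+'0.png'); np.savez(n+'0.npz',p=p,d=d)
    for q in ['tape_mid','tape_mouth','hook','lock_top','edge','line_mid','panel','paintbox','brush_jar','paint_jar','oil_bottle','mug','tube_a','palette_knife']:
        r=finder.landmark_of(q,n)
        print(n,q,[(np.round(x['centre'],4).tolist(),round(x['confidence'],2)) for x in r[:3]])
s=env.sense();print(s)
E
```

```text
pics
top tape_mid [([0.5202, 0.3263, 0.0849], 0.89), ([0.571, 0.3153, 0.0386], 0.44)]
top tape_mouth [([0.5591, 0.3171, 0.051], 0.68), ([0.3322, 0.208, -0.0012], 0.52), ([0.5246, -0.1368, 0.1055], 0.34)]
top hook [([0.5887, 0.5044, 0.0023], 0.71), ([0.7421, 0.1383, 0.0006], 0.71), ([0.5745, 0.3136, 0.043], 0.46)]
top lock_top [([0.5386, 0.3253, 0.1241], 0.67)]
top edge [([0.6458, -0.1116, 0.1702], 0.61)]
top line_mid [([0.5226, -0.1333, 0.1059], 0.73), ([0.5179, 0.3276, 0.0866], 0.53)]
top panel [([0.532, -0.134, 0.1073], 0.8)]
top paintbox [([0.5075, 0.3215, 0.0012], 0.57)]
top brush_jar []
top paint_jar [([0.4767, -0.4249, 0.0002], 0.77)]
top oil_bottle [([0.6192, -0.4354, 0.0004], 0.71), ([0.4769, -0.4255, -0.0034], 0.66), ([0.7398, 0.1369, 0.0007], 0.63)]
top mug [([0.5873, 0.5063, 0.0034], 0.75), ([0.5186, 0.3274, 0.0851], 0.52)]
top tube_a [([0.738, 0.1382, 0.0022], 0.85), ([0.57, 0.3151, 0.0408], 0.56)]
top palette_knife [([0.2893, -0.2802, -0.0026], 0.69)]
side tape_mid [([0.5185, 0.3316, 0.0828], 0.59), ([0.5355, 0.3232, 0.1237], 0.45)]
side tape_mouth [([0.5554, 0.3186, 0.0
[... 473 characters left out ...]
34], 0.59)]
side mug [([0.5926, 0.5023, 0.0019], 0.61)]
side tube_a [([0.332, 0.2098, -0.0005], 0.91), ([0.7411, 0.1383, 0.0023], 0.75)]
side palette_knife [([0.2886, -0.275, -0.0039], 0.92)]
{'time': 1.5, 'joint_pos': array([ 1.227 ,  0.26  , -0.1381,  1.1727, -0.    ,  1.5708]), 'joint_velocities': array([ 0.0004,  0.0003, -0.0003, -0.0005, -0.0011,  0.0015]), 'tau': array([ -0.0029, -40.5611,  25.4232,   0.0011,  -0.0003,   0.    ]), 'position': array([0.177 , 0.4943, 0.2313]), 'tool_rot': array([0.1711, 0.9853, 0.    , 0.    ]), 'contact_force': array([-0.5771,  1.3792, -0.4877]), 'ft_torque': array([ 0.0522, -0.0188,  0.0346]), 'gripper_force': 0.0, 'gripper_width': 0.08562160698083207}
```

Run:
```python
from h import *
np.set_printoptions(precision=4,suppress=True)
for n in ['top','side']:
    z=np.load(n+'0.npz');p,d=z['p'],z['d'];P=cloud(n,d)
    viewer.camera(n)
    m=finder.trace('panel',n)[0]['region']&(d>0)
    g=p.astype(int).sum(2)
    Q=P[m&(g>400)]
    # plane robust
    for _ in range(4):
        c=Q.mean(0); nn=np.linalg.svd(Q-c,full_matrices=False)[2][2]; nn*=np.sign(nn[2]); Q=Q[abs((Q-c)@nn)<.003]
    xa=np.array([0,0,1.])-nn*nn[2]; xa/=np.linalg.norm(xa); ya=np.cross(nn,xa)
    print(n,'n',nn,'tilt',np.degrees(np.arccos(nn[2])),'x',xa,'yaw',np.degrees(np.arctan2(xa[1],xa[0])),'c',c)
    ok=(d>0)&(abs((P-c)@nn)<.006); A=(P-c)@xa; B=(P-c)@ya
    F=ok&(abs(A)<.2)&(abs(B)<.2)
    a,b=A[F&(g>400)],B[F&(g>400)]
    for b0 in np.arange(-.10,.11,.04):
        s=F&(abs(B-b0)<.006)&(g>400); dk=F&(abs(B-b0)<.006)&(g<300)&(abs(A)<.1)
        print(b0,'range',np.percentile(A[s],[.3,99.7]),'dark',np.median(A[dk]) if dk.any() else None,dk.sum())
    for a0 in np.arange(-.09,.06,.04):
        s=F&(abs(A-a0)<.006)&(g>400); print('b range',a0,np.percentile(B[s],[.5,99.5]))
    # tape top
    t=P[(d>0)&(P[...,2]>.108)&(P[...,2]<.12)&(np.hypot(P[...,0]-.52,P[...,1]-.327)<.07)]
    (cx,cy),wh,an=cv2.minAreaRect((t[:,:2]*1000).astype(np.float32)); print('tape top',cx,cy,wh,an,len(t),np.median(t[:,2]))
    q=P[m|True]
```

```text
top n [-0.4643 -0.0711  0.8828] tilt 28.013024925188347 x [0.8727 0.1336 0.4697] yaw 8.704843435428211 c [ 0.5307 -0.1296  0.1084]
-0.1 range [-0.1349  0.1326] dark -0.007585082536814246 6
-0.060000000000000005 range [-0.1341  0.133 ] dark -0.007048500394535521 5
-0.020000000000000004 range [-0.1348  0.133 ] dark -0.006891765247844884 5
0.01999999999999999 range [-0.1352  0.1331] dark -0.007602476632425327 4
0.06 range [-0.1335  0.1326] dark -0.007109729700251097 4
0.1 range [-0.1327  0.1331] dark -0.007258547721769144 5
b range -0.09 [-0.1487  0.1464]
b range -0.049999999999999996 [-0.1481  0.1464]
b range -0.009999999999999995 [-0.148   0.1479]
b range 0.03 [-0.1496  0.1477]
tape top 521.6923217773438 327.7790832519531 (43.369911193847656, 76.31718444824219) 79.30208587646484 360 0.11442448592374965
side n [-0.4579 -0.0595  0.887 ] tilt 27.499174125375152 x [0.8796 0.1142 0.4617] yaw 7.4002285020251115 c [ 0.5226 -0.1463  0.1039]
-0.1 range [-0.1229  0.1417] dark 0.006980123479169225 2
-0.060000000000000005 range [-0.1224  0.1441] dark 0.006047308362889703 2
-0.020000000000000004 range [-0.1301  0.1431] dark 0.005507048149460294 2
0.01999999999999999 range [-0.1241  0.1417] dark 0.004924864662933084 3
0.06 range [-0.1257  0.1427] dark 0.0038702420390966776 1
0.1 range [-0.126   0.1409] dark 0.003658040010655141 2
b range -0.09 [-0.1372  0.1579]
b range -0.049999999999999996 [-0.1365  0.159 ]
b range -0.009999999999999995 [-0.1365  0.1608]
b range 0.03 [-0.1348  0.1606]
tape top 517.7489013671875 325.32281494140625 (47.78388595581055, 77.62479400634766) 82.25070190429688 202 0.11461308276097554
```

View pics/top0.png

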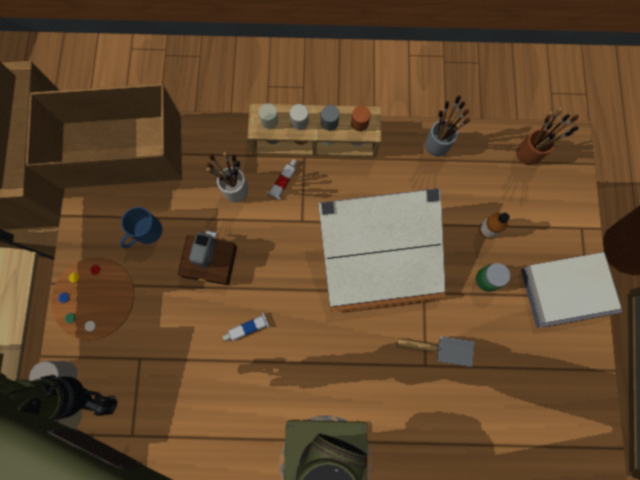

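View pics/side0.png

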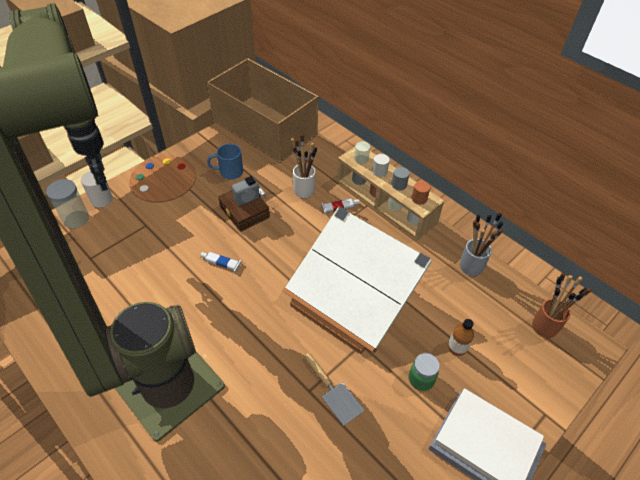

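Request:
send_rows --motion '[[[0,0,0,-8],[-3.7,-0.93,0.3,0],[-3.7,-0.93,0.3,0],[-3.7,-0.93,0.3,0],[-3.7,-0.93,0.3,0],[-3.7,-0.93,0.3,0],[-3.7,-0.93,0.3,0],[-3.7,-0.93,0.3,0],[-3.7,-0.93,0.3,0],[-3.7,-0.93,0.3,0],[-3.7,-0.93,0.3,0],[0,0,0,0]]]' --gripper 8.5

```text
time: 2.9
position: [0.5244, 0.3259, 0.2003]
tool_rot: [0.104, 0.995, -0.0, 0.001]
contact_force: [0.2, 0.9, -0.2]
gripper_width: 0.085
gripper_force: 0.0
```

```bash
cat >> h.py <<'E'
def go(target,psi=None):
    s=env.sense(); M=R.from_quat(s['tool_rot']).as_matrix(); p=s['position']
    cur=np.degrees(np.arctan2(M[1,1],M[0,1])); psi=cur if psi is None else psi
    a=np.radians(psi); y=np.array([np.cos(a),np.sin(a),0]); x=np.array([-np.sin(a),np.cos(a),0])
    d=np.array(target)-p
    print('t',round(s['time'],2),'pos',p.round(4),'psi',cur.round(2),'turn',(cur-psi).round(2),'shift_cm',(100*np.array([d@x,d@y,-d[2]])).round(2),'F',s['contact_force'].round(2),'w',round(s['gripper_width'],4),'gf',round(s['gripper_force'],1))
E
python3 - <<'E'
from h import *
go([.520,.328,.071],78.3)
E
```

```text
t 2.9 pos [0.5244 0.3259 0.2003] psi 78.01 turn -0.29 shift_cm [ 0.47  0.11 12.93] F [ 0.24  0.92 -0.17] w 0.085 gf 0.0
```

Request:
send_rows --motion '[[[0.3,0.1,2.6,0],[0,0,2.6,0],[0,0,2.6,0],[0,0,2.6,0],[0,0,2.5,0],[0,0,0,0]]]'

```text
time: 3.5
position: [0.5144, 0.3283, 0.0688]
tool_rot: [0.102, 0.995, -0.002, -0.003]
contact_force: [-1.3, -0.3, -0.1]
gripper_width: 0.0848
gripper_force: 0.0
```

Request:
send_rows --motion '[[[0,0,0,0],[0,0,0,0],[0,0,0,0],[0,0,0,0],[0,0,0,0],[0,0,0,0],[0,0,0,0],[0,0,0,0]]]' --gripper 3.0

```text
time: 4.3
position: [0.5187, 0.3298, 0.0743]
tool_rot: [0.102, 0.995, 0.0, 0.001]
contact_force: [-0.3, -1.9, 5.5]
gripper_width: 0.0414
gripper_force: 62.0
```

Run:
```python
from h import *
go([.520,.328,.071],78.3)
for n in ['top','side']:
  p,d=save(n,n+'1.png')
  for q in ['tape_mid','tape_mouth','hook','lock_top']:
    print(n,q,[(np.round(x['centre'],4).tolist(),round(x['confidence'],2)) for x in finder.landmark_of(q,n)[:3]])
  if n=='side': cv2.imwrite('pics/s1c.png',cv2.resize(p[120:260,170:350,::-1],None,fx=4,fy=4,interpolation=3))
```

```text
t 4.3 pos [0.5187 0.3298 0.0743] psi 78.28 turn -0.02 shift_cm [-0.17 -0.15  0.33] F [-0.29 -1.91  5.53] w 0.0414 gf 62.0
top tape_mid [([0.5203, 0.3305, 0.088], 0.47)]
top tape_mouth [([0.5602, 0.3169, 0.0519], 0.55), ([0.7086, 0.2673, -0.003], 0.41)]
top hook [([0.5723, 0.3163, 0.0401], 0.38)]
top lock_top [([0.5721, 0.3181, 0.0403], 0.52), ([0.5291, -0.1312, 0.1052], 0.33)]
side tape_mid [([0.5187, 0.3294, 0.0835], 0.79), ([0.7105, 0.2668, -0.0007], 0.53)]
side tape_mouth [([0.5547, 0.3192, 0.0559], 0.96)]
side hook [([0.5769, 0.3188, 0.0459], 0.37)]
side lock_top []
```

View pics/s1c.png

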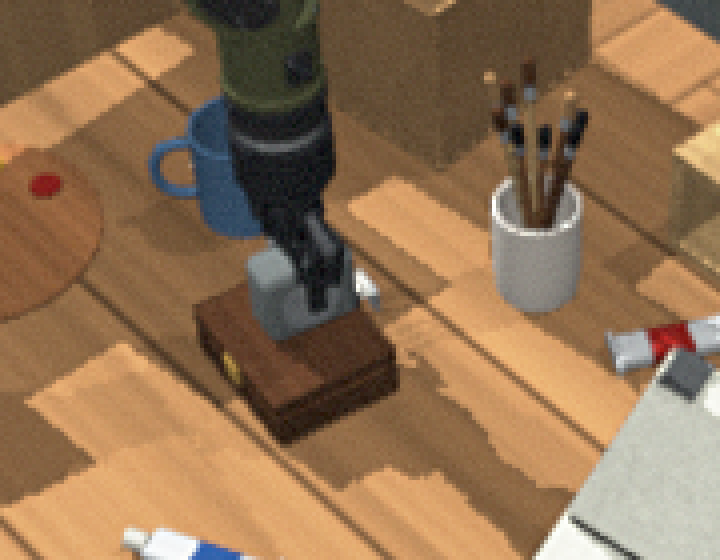

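Request:
send_rows --motion '[[[0,0,-1,0],[0,0,-3,0],[0,0,-4,0],[0,0,-4,0],[0,0,-4,0],[0,0,-1,0],[0,0,0,-7],[0,0,0,-7],[0,0,0,-6],[0,0,0,0]]]'

```text
time: 5.8
position: [0.5169, 0.3294, 0.2408]
tool_rot: [-0.072, 0.997, -0.0, -0.001]
contact_force: [0.5, 0.2, -4.0]
gripper_width: 0.0413
gripper_force: 61.7
```

Run:
```python
from h import *
go([.606,-.119,.245],98.5)
```

```text
t 5.8 pos [0.5169 0.3294 0.2408] psi 98.29 turn -0.21 shift_cm [ -2.18 -45.67  -0.42] F [ 0.49  0.22 -3.99] w 0.0413 gf 61.7
```

Request:
send_rows --motion '[[[-0.2,-2,0,0],[-0.2,-4.2,0,0],[-0.2,-4.5,0,0],[-0.2,-4.5,0,0],[-0.2,-4.5,0,0],[-0.2,-4.5,0,0],[-0.2,-4.5,0,0],[-0.2,-4.5,0,0],[-0.2,-4.5,0,0],[-0.2,-4.5,0,0],[-0.2,-3.5,0,0],[0,0,0,0]]]'

```text
time: 7.0
position: [0.6058, -0.1241, 0.2409]
tool_rot: [-0.068, 0.998, -0.001, -0.0]
contact_force: [-0.9, 0.6, -3.5]
gripper_width: 0.0416
gripper_force: 62.4
```

Run:
```python
from h import *
go([.606,-.119,.235],98.5)
for n in ['top','side']:
  p,d=save(n,n+'2.png'); np.savez(n+'2.npz',p=p,d=d)
  for q in ['tape_mid','tape_mouth','hook','lock_top','edge','line_mid']:
    print(n,q,[(np.round(x['centre'],4).tolist(),round(x['confidence'],2)) for x in finder.landmark_of(q,n)[:3]])
a=cv2.imread('pics/top2.png')[140:320,290:470];b=cv2.imread('pics/side2.png')[140:320,280:460]
cv2.imwrite('pics/c2.png',cv2.resize(np.hstack([a,b]),(800,400),interpolation=3))
```

```text
t 7.0 pos [ 0.6058 -0.1241  0.2409] psi 97.83 turn -0.67 shift_cm [-0.1   0.5   0.59] F [-0.93  0.62 -3.51] w 0.0416 gf 62.4
top tape_mid []
top tape_mouth [([0.29, -0.2825, -0.0015], 0.34)]
top hook []
top lock_top [([0.3353, 0.2092, 0.002], 0.35)]
top edge [([0.6464, -0.1113, 0.1704], 0.88), ([0.6161, -0.4378, -0.0034], 0.74)]
top line_mid []
side tape_mid [([0.6075, -0.1174, 0.2513], 0.73)]
side tape_mouth []
side hook []
side lock_top []
side edge [([0.6444, -0.1189, 0.1721], 0.82), ([0.5037, 0.3254, 0.0024], 0.19), ([0.614, -0.4328, -0.0045], 0.18)]
side line_mid [([0.5203, -0.1363, 0.102], 0.42)]
```

View pics/c2.png

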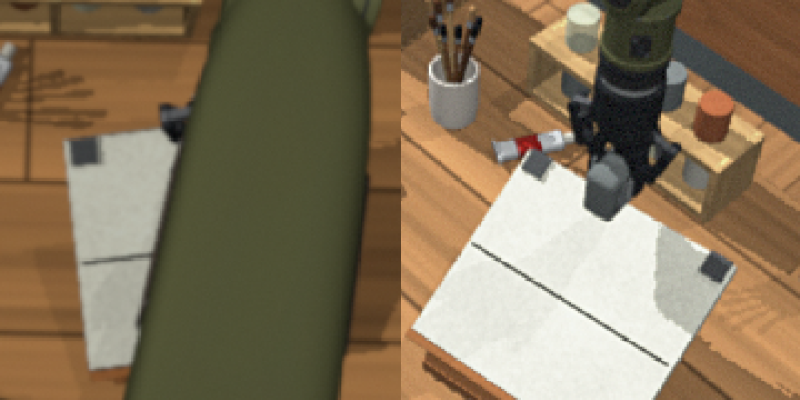

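Request:
send_rows --motion '[[[-0.5,0.5,0.8,0],[0,0,1,0],[0,0,1,0],[0,0,1,0],[0,0,0.6,0],[0,0,0.4,0],[0,0,0,0]]]'

```text
time: 8.4
position: [0.6088, -0.1135, 0.1959]
tool_rot: [-0.072, 0.997, 0.0, 0.0]
contact_force: [-4.4, 0.3, 5.5]
gripper_width: 0.0414
gripper_force: 63.6
```

Run:
```python
from h import *
go([.606,-.119,.193],98.5)
```

```text
t 8.4 pos [ 0.6088 -0.1135  0.1959] psi 98.29 turn -0.21 shift_cm [ 0.35 -0.5   0.29] F [-4.43  0.3   5.5 ] w 0.0414 gf 63.6
```

Request:
send_rows --motion '[[[0,0,-0.2,0],[0.5,0,0,0],[0.5,0,0.1,0],[0.5,0,0.1,0],[0.5,0,0,0],[0.5,0,0,0],[0,0,0,0]]]'

```text
time: 9.1
position: [0.5843, -0.1173, 0.1944]
tool_rot: [-0.072, 0.997, 0.0, -0.0]
contact_force: [2.4, -0.5, -4.2]
gripper_width: 0.0413
gripper_force: 62.6
```

Run:
```python
from h import *
go([.606,-.119,.193],98.5)
p,d=save('side','s3.png')
p2,_=save('top','t3.png')
for n in ['top','side']:
  for q in ['tape_mid','hook','tape_mouth']:
    print(n,q,[(np.round(x['centre'],4).tolist(),round(x['confidence'],2)) for x in finder.landmark_of(q,n)[:2]])
cv2.imwrite('pics/c3.png',cv2.resize(np.hstack([p2[160:260,320:420,::-1],p[180:280,340:440,::-1]]),(800,400),interpolation=3))
```

```text
t 9.1 pos [ 0.5843 -0.1173  0.1944] psi 98.28 turn -0.22 shift_cm [-2.12 -0.49  0.14] F [ 2.42 -0.51 -4.22] w 0.0413 gf 62.6
top tape_mid []
top hook []
top tape_mouth []
side tape_mid [([0.5867, -0.1183, 0.2037], 0.73)]
side hook []
side tape_mouth [([0.624, -0.113, 0.1697], 0.69)]
```

View pics/c3.png

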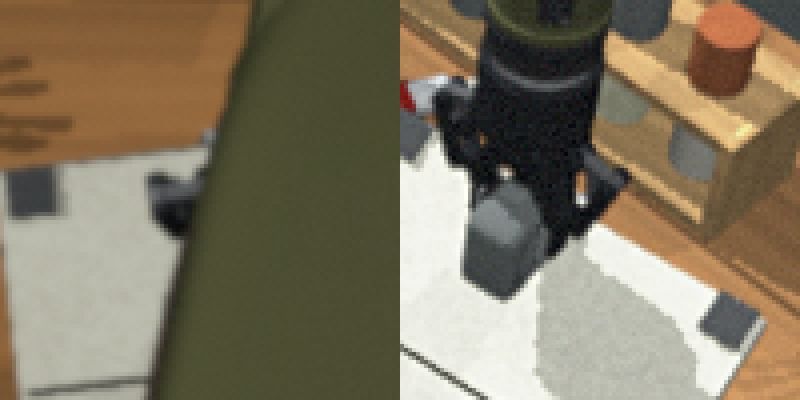

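Request:
send_rows --motion '[[[1,0,0,0],[1.5,0,0,0],[1.5,0,0,0],[1.5,0,0,0],[1.5,0,0,0],[1.5,0,0,0],[0.7,0,0,0],[0,0,0.5,0],[0,0,0.7,0],[0.1,0,0.7,0],[0.1,0,0.7,0],[0,0,0,0]]]'

```text
time: 10.7
position: [0.4914, -0.1308, 0.1671]
tool_rot: [-0.072, 0.997, -0.0, -0.001]
contact_force: [1.9, -0.3, -0.9]
gripper_width: 0.0414
gripper_force: 62.9
```

Run:
```python
from h import *
go([.4684,-.138,.1054],98.5)
p,d=save('side','s4.png')
for q in ['tape_mid','hook','tape_mouth','lock_top']:
    print(q,[(np.round(x['centre'],4).tolist(),round(x['confidence'],2)) for x in finder.landmark_of(q,'side')[:2]])
cv2.imwrite('pics/c4.png',cv2.resize(p[180:330,280:430,::-1],(600,600),interpolation=3))
```

```text
t 10.7 pos [ 0.4914 -0.1308  0.1671] psi 98.29 turn -0.21 shift_cm [ 2.38 -0.37  6.17] F [ 1.86 -0.31 -0.85] w 0.0414 gf 62.9
tape_mid [([0.4992, -0.1298, 0.1767], 0.69)]
hook [([0.6566, -0.1099, 0.1627], 0.78), ([0.7131, 0.2662, 0.0024], 0.17)]
tape_mouth [([0.5344, -0.1238, 0.1508], 0.74), ([0.654, -0.1093, 0.1631], 0.67)]
lock_top []
```

View pics/c4.png

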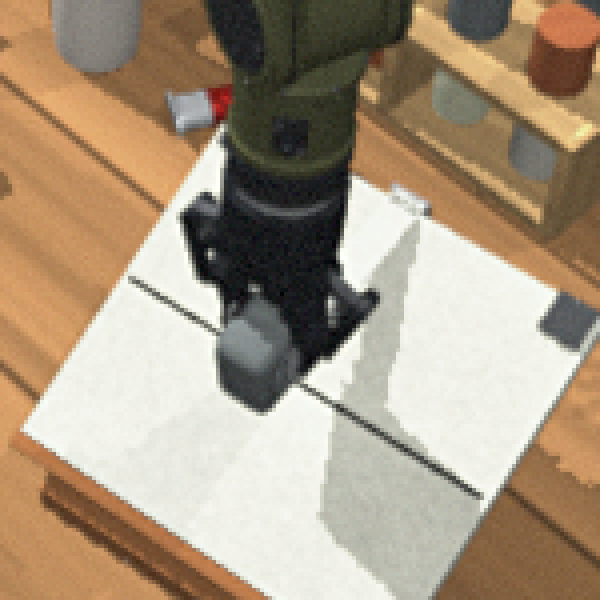

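Request:
send_rows --motion '[[[0.3,0,0.8,0],[0.3,0,0.8,0],[0.3,0,0.8,0],[0.3,0,0.8,0],[0.3,0,0.8,0],[0.3,0,0.8,0],[0.2,0,0.6,0],[0,0,0,0]]]'

```text
time: 11.75
position: [0.4707, -0.1336, 0.1131]
tool_rot: [-0.072, 0.997, 0.0, -0.001]
contact_force: [1.7, -0.3, -1.4]
gripper_width: 0.0412
gripper_force: 62.8
```

Run:
```python
from h import *
go([.4684,-.138,.1054],98.5)
p,d=save('side','s5.png'); np.savez('side5.npz',p=p,d=d)
for q in ['tape_mid','hook','tape_mouth','lock_top']:
    print(q,[(np.round(x['centre'],4).tolist(),round(x['confidence'],2)) for x in finder.landmark_of(q,'side')[:2]])
cv2.imwrite('pics/c5.png',cv2.resize(p[180:330,280:430,::-1],(600,600),interpolation=3))
```

```text
t 11.75 pos [ 0.4707 -0.1336  0.1131] psi 98.28 turn -0.22 shift_cm [ 0.29 -0.41  0.77] F [ 1.66 -0.34 -1.45] w 0.0412 gf 62.8
tape_mid [([0.4793, -0.1288, 0.1259], 0.79)]
hook [([0.654, -0.1098, 0.1623], 0.72), ([0.506, 0.3254, 0.0025], 0.22)]
tape_mouth [([0.5271, -0.1273, 0.1131], 0.74), ([0.479, -0.1305, 0.1231], 0.48)]
lock_top []
```

View pics/c5.png

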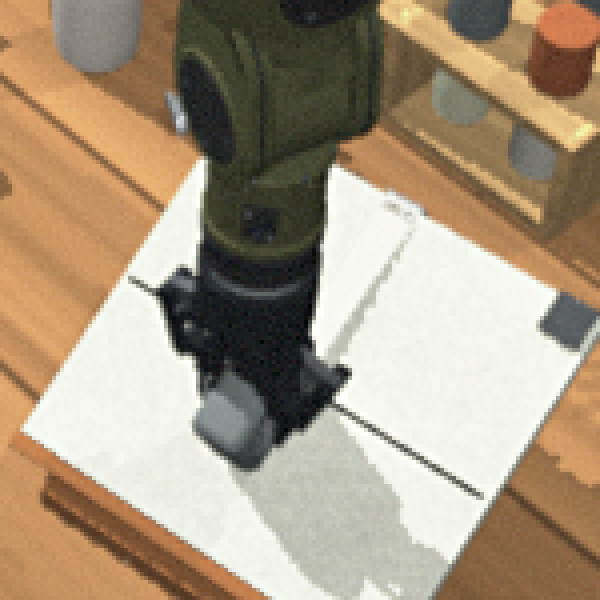

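Request:
send_rows --motion '[[[0.2,0,0.3,0],[0.2,0,0.3,0],[0,0,0.2,0],[0,0,0,0]]]'

```text
time: 12.4
position: [0.4685, -0.1343, 0.1076]
tool_rot: [-0.072, 0.997, -0.0, 0.001]
contact_force: [-1.3, 1.2, 8.1]
gripper_width: 0.0413
gripper_force: 63.9
```

```bash
cat > m.py <<'E'
from h import *
go([.4684,-.138,.1054],98.5)
p,d=save('side','s6.png'); np.savez('side6.npz',p=p,d=d)
E_=np.array([.647,-.113,.1714]);xa=np.array([.8745,.129,.4675]);nn=np.array([-.4625,-.068,.884])
for q in ['tape_mid','hook','tape_mouth','lock_top']:
    for x in finder.landmark_of(q,'side')[:1]:
        c=np.array(x['centre']); print(q,c.round(4),round(x['confidence'],2),'slope mm',((c-E_)@xa*1000).round(1),'normal',((c-E_)@nn*1000).round(1))
E
python3 m.py
```

```text
t 12.4 pos [ 0.4685 -0.1343  0.1076] psi 98.3 turn -0.2 shift_cm [ 0.06 -0.36  0.22] F [-1.26  1.21  8.09] w 0.0413 gf 63.9
tape_mid [ 0.4771 -0.1313  0.1204] 0.77 slope mm -174.8 normal 34.7
hook [ 0.653  -0.1102  0.1683] 0.84 slope mm 4.2 normal -5.7
tape_mouth [ 0.5242 -0.1264  0.1095] 0.86 slope mm -138.1 normal 3.0
```

Request:
send_rows --motion '[[[0.2,0,0.1,0],[0,0,0.2,0],[0,0,0.1,0],[0,0,0,0],[0,0,0,0]]]'

```text
time: 13.15
position: [0.4684, -0.1344, 0.1071]
tool_rot: [-0.072, 0.997, -0.0, 0.004]
contact_force: [-6.2, 3.3, 31.0]
gripper_width: 0.0414
gripper_force: 66.5
```

```bash
cat >> m.py <<'E'
# line and panel offset in same frame
P=cloud('side',d);g=p.astype(int).sum(2);A=(P-E_)@xa*1000;B=(P-E_)@np.cross(nn,xa)*1000;N=(P-E_)@nn*1000
ok=(d>0)&(abs(N)<8)&(A<-20)&(A>-250)
f=ok&(g>400)&(abs(B)<140);print('panel N',np.median(N[f]))
l=ok&(g<250)&(abs(abs(B)-100)<35)&(abs(A+140)<15);print('line A',np.median(A[l]),l.sum(), 'L/R',np.median(A[l&(B>0)]),np.median(A[l&(B<0)]))
np.savez('fr.npz',A=A,B=B,N=N)
c=(d>0)&(abs(B)<30)&(A<-140)&(A>-240)&(N>4)&(N<75)&(g>150)
print('case A pct',np.percentile(A[c],[1,5,50,95]),'N',np.percentile(N[c],[1,50,95,99]))
E
python3 m.py
```

```text
t 13.15 pos [ 0.4684 -0.1344  0.1071] psi 98.31 turn -0.19 shift_cm [ 0.06 -0.36  0.17] F [-6.22  3.28 30.98] w 0.0414 gf 66.5
tape_mid [ 0.4766 -0.1323  0.1183] 0.93 slope mm -176.3 normal 33.2
hook [ 0.6524 -0.1091  0.1671] 0.67 slope mm 3.2 normal -6.6
tape_mouth [ 0.5237 -0.1255  0.1095] 0.64 slope mm -138.4 normal 3.2
panel N 0.702304750531614
line A -139.4903438857952 2 L/R nan -139.4903438857952
case A pct [-234.69805091 -222.79063577 -194.25125323 -170.04068425] N [ 4.16613043 63.66960393 71.00981599 73.21455817]
  return _methods._mean(a, axis=axis, dtype=dtype,
  ret = ret.dtype.type(ret / rcount)
```

Request:
send_rows --motion '[[[0,0,-0.25,0],[0.2,0,0.05,0],[0,0,0,0]]]'

```text
time: 13.7
position: [0.4665, -0.135, 0.1061]
tool_rot: [-0.073, 0.997, -0.0, 0.003]
contact_force: [0.9, 2.4, 12.1]
gripper_width: 0.0415
gripper_force: 64.1
```

```bash
python3 m.py 2>/dev/null
```

```text
t 13.7 pos [ 0.4665 -0.135   0.1061] psi 98.32 turn -0.18 shift_cm [-0.14 -0.33  0.07] F [ 0.95  2.43 12.07] w 0.0415 gf 64.1
tape_mid [ 0.4745 -0.1332  0.1186] 0.89 slope mm -178.1 normal 34.5
hook [ 0.6509 -0.111   0.1667] 0.65 slope mm 1.5 normal -6.1
tape_mouth [ 0.5185 -0.1251  0.1094] 0.98 slope mm -142.9 normal 5.4
lock_top [0.5888 0.5055 0.0011] 0.58 slope mm -50.7 normal -165.7
panel N 0.6859744035306138
line A -139.31999893527748 1 L/R nan -139.31999893527748
case A pct [-234.88010627 -217.78754395 -195.25925331 -174.05242115] N [ 4.26016305 64.01304525 70.23985096 72.20482765]
```

Request:
send_rows --motion '[[[0,0,-0.1,0],[0,0,0,0],[0,0,0,0]]]'

```text
time: 14.25
position: [0.4642, -0.135, 0.1053]
tool_rot: [-0.072, 0.997, -0.0, -0.0]
contact_force: [1.9, -0.1, 4.5]
gripper_width: 0.0415
gripper_force: 63.4
```

Request:
send_rows --motion '[[[0,0,0,0],[0,0,0,0],[0,0,0,0],[0,0,0,0],[0,0,0,0]]]' --gripper 7.5

```text
time: 14.75
position: [0.4638, -0.1348, 0.105]
tool_rot: [-0.072, 0.997, 0.0, -0.0]
contact_force: [-0.4, 0.2, 0.4]
gripper_width: 0.0747
gripper_force: 0.0
```

```bash
python3 m.py 2>/dev/null
```

```text
t 14.75 pos [ 0.4638 -0.1348  0.105 ] psi 98.3 turn -0.2 shift_cm [-0.41 -0.39 -0.04] F [-0.38  0.22  0.36] w 0.0747 gf 0.0
tape_mid [ 0.4735 -0.1359  0.1183] 0.83 slope mm -179.5 normal 34.9
hook [ 0.6531 -0.1095  0.1668] 0.87 slope mm 3.6 normal -7.1
tape_mouth [ 0.5186 -0.1265  0.1094] 0.94 slope mm -143.0 normal 5.5
lock_top [ 0.467  -0.1329  0.1616] 0.61 slope mm -164.6 normal 75.9
panel N 0.6156384714807265
line A -139.35930215469833 2 L/R nan -139.35930215469833
case A pct [-234.12046516 -218.16667074 -196.42324967 -174.70705186] N [ 4.64844414 63.67632412 69.68948645 72.49465062]
```

Request:
send_rows --motion '[[[0,0,-2,0],[0,0,-4,0],[0,0,-4.5,0],[0,0,-4,0],[0,2,0,0],[0,4,0,0],[0,4.5,0,0],[0,4.5,0,0],[0,4.5,0,0],[0,4.5,0,0],[0,3,0,0],[0,0,0,0]]]' --gripper 0

```text
time: 16.2
position: [0.4247, 0.1354, 0.2504]
tool_rot: [-0.075, 0.997, 0.001, 0.0]
contact_force: [-0.1, -0.5, -0.1]
gripper_width: -0.0001
gripper_force: 0.0
```

```bash
python3 m.py 2>/dev/null
python3 - <<'E'
from h import *
E_=np.array([.647,-.113,.1714]);xa=np.array([.8745,.129,.4675]);nn=np.array([-.4625,-.068,.884]);ya=np.cross(nn,xa)
p,d=save('top','t7.png');P=cloud('top',d);g=p.astype(int).sum(2)
for q in ['tape_mid','hook','tape_mouth','lock_top','edge','line_mid']:
    for x in finder.landmark_of(q,'top')[:1]:
        c=np.array(x['centre'])-E_; print(q,round(x['confidence'],2),(np.array([c@xa,c@ya,c@nn])*1000).round(1))
A,B,N=[(P-E_)@v*1000 for v in (xa,ya,nn)]
t=(d>0)&(N>58)&(N<70)&(A<-120)&(A>-250)&(abs(B)<60)
print('top face',cv2.minAreaRect(np.c_[A[t],B[t]].astype(np.float32)),np.median(N[t]),t.sum())
t2=(d>0)&(N>71)&(N<85)&(A<-120)&(A>-250)&(abs(B)<60); print('button',A[t2].mean(),B[t2].mean(),np.median(N[t2]),t2.sum())
l=(d>0)&(abs(N)<8)&(g<300)&(abs(A+140)<15)&(abs(B)>50)&(abs(B)<130);print('line',np.median(A[l]))
M=np.c_[A[t],B[t],np.ones(t.sum())]; print('plane slope',np.linalg.lstsq(M,N[t],rcond=None)[0])
s=cv2.imread('pics/s6.png')
cv2.imwrite('pics/c7.png',cv2.resize(np.hstack([p[180:310,310:450,::-1],s[190:320,290:430]]),(800,371),interpolation=3))
E
```

```text
t 16.2 pos [0.4247 0.1354 0.2504] psi 98.62 turn 0.12 shift_cm [ -0.28 -27.69  14.5 ] F [-0.13 -0.52 -0.11] w -0.0001 gf 0.0
tape_mid [ 0.478  -0.131   0.1178] 0.77 slope mm -175.2 normal 32.0
hook [ 0.6525 -0.1095  0.1709] 0.75 slope mm 5.0 normal -3.2
tape_mouth [ 0.522  -0.1248  0.1061] 0.97 slope mm -141.4 normal 0.9
lock_top [ 0.4689 -0.1318  0.1619] 0.59 slope mm -162.6 normal 75.3
panel N 0.7537213766264126
line A -139.7078427520257 3 L/R -140.09297367997624 -139.49279678068024
case A pct [-230.23221595 -217.05832663 -186.60579891 -144.68839163] N [ 4.47862267 62.09350556 70.03917627 72.85636596]
tape_mid 0.95 [-178.4    5.6   37.1]
hook 0.9 [-5.8  3.3 -9.2]
tape_mouth 0.78 [-140.9    1.4   -1.2]
lock_top 0.68 [-159.8    5.8   77.8]
edge 0.77 [-2.7 -1.5 -2.5]
line_mid 0.49 [-140.3   -4.3   -1. ]
top face ((-177.41085815429688, 7.412731170654297), (76.22254180908203, 42.69135284423828), 0.7985848784446716) 64.1284354620068 372
button -159.29269032292402 7.7232708282828195 75.40251333368687 113
line -140.84829170948302
plane slope [-1.95976520e-02 -2.44471983e-02  6.06782039e+01]
```

View pics/c7.png

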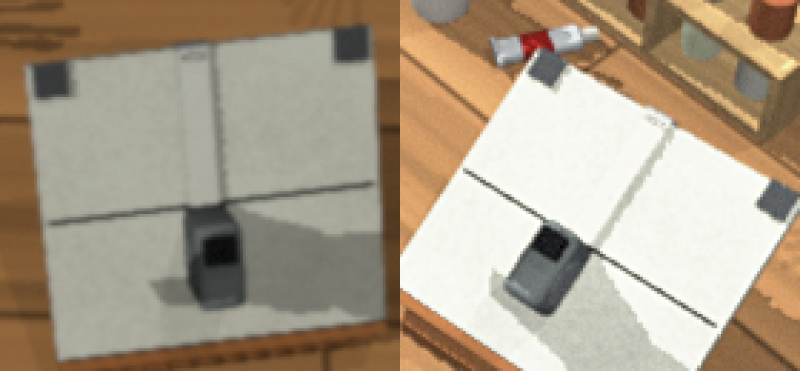

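```bash
cat > b.py <<'E'
from h import *
E_=np.array([.647,-.113,.1714]);xa=np.array([.8745,.129,.4675]);nn=np.array([-.4625,-.068,.884]);ya=np.cross(nn,xa)
u=np.array([.989,.148,0])
T=E_+(-.160)*xa+.0068*ya+.0758*nn-.011*u
print('touch',T.round(4)); go(T+.015*nn,98.4); go(T,98.4)
E
python3 b.py
```

```text
touch [ 0.4602 -0.1337  0.1636]
t 16.8 pos [0.4253 0.1319 0.2503] psi 98.24 turn -0.16 shift_cm [  1.14 -26.78   7.34] F [-0.54 -0.1   0.41] w 0.0002 gf 0.0
t 16.8 pos [0.4253 0.1319 0.2503] psi 98.24 turn -0.16 shift_cm [  0.44 -26.78   8.67] F [-0.54 -0.1   0.41] w 0.0002 gf 0.0
```

Request:
send_rows --motion '[[[0.1,-2,0,0],[0.1,-4,0,0],[0.1,-4.5,0,0],[0.1,-4.5,0,0],[0.2,-4.5,0,0],[0.2,-4.3,0,0],[0.3,-2.2,0,0],[0,-0.8,2,0],[0,0,2.2,0],[0,0,1.8,0],[0,0,0,0],[0,0,0,0]]]' --gripper 0

```text
time: 18.0
position: [0.4529, -0.1345, 0.1905]
tool_rot: [-0.072, 0.997, 0.0, -0.0]
contact_force: [0.2, 0.4, 0.9]
gripper_width: 0.0
gripper_force: 0.0
```

```bash
python3 b.py
```

```text
touch [ 0.4602 -0.1337  0.1636]
t 18.0 pos [ 0.4529 -0.1345  0.1905] psi 98.29 turn -0.11 shift_cm [-0.03 -0.03  1.36] F [0.17 0.36 0.86] w 0.0 gf 0.0
t 18.0 pos [ 0.4529 -0.1345  0.1905] psi 98.29 turn -0.11 shift_cm [-0.73 -0.03  2.69] F [0.17 0.36 0.86] w 0.0 gf 0.0
```

Request:
send_rows --motion '[[[0,0,1.3,0],[-0.35,0,0.66,0],[-0.23,0,0.44,0],[0,0,0,0]]]'

```text
time: 18.4
position: [0.4593, -0.1335, 0.1664]
tool_rot: [-0.073, 0.997, -0.0, 0.0]
contact_force: [-0.7, 0.2, -0.1]
gripper_width: 0.0001
gripper_force: 0.0
```

Request:
send_rows --motion '[[[-0.09,0,0.18,0],[-0.09,0,0.18,0],[-0.09,0,0.18,0],[0,0,0,0]]]'

```text
time: 18.8
position: [0.4617, -0.1333, 0.1611]
tool_rot: [-0.072, 0.997, -0.0, 0.0]
contact_force: [-0.3, -0.6, 0.9]
gripper_width: 0.0002
gripper_force: 0.7
```

```bash
python3 b.py
```

```text
touch [ 0.4602 -0.1337  0.1636]
t 18.8 pos [ 0.4617 -0.1333  0.1611] psi 98.3 turn -0.1 shift_cm [ 0.86 -0.02 -1.58] F [-0.31 -0.58  0.91] w 0.0002 gf 0.7
t 18.8 pos [ 0.4617 -0.1333  0.1611] psi 98.3 turn -0.1 shift_cm [ 0.15 -0.02 -0.25] F [-0.31 -0.58  0.91] w 0.0002 gf 0.7
```

Just about at contact. Keep pressing slowly along the normal.

Request:
send_rows --motion '[[[-0.09,0,0.18,0],[-0.09,0,0.18,0],[0,0,0,0]]]'

```text
time: 19.1
position: [0.4634, -0.133, 0.1576]
tool_rot: [-0.072, 0.997, -0.0, 0.0]
contact_force: [-1.7, -0.1, 4.5]
gripper_width: 0.0001
gripper_force: 2.0
```

Request:
send_rows --motion '[[[-0.09,0,0.18,0],[-0.05,0,0.09,0],[0,0,0,0]]]'

```text
time: 19.4
position: [0.4637, -0.133, 0.157]
tool_rot: [-0.072, 0.997, -0.001, -0.0]
contact_force: [-8.7, 0.1, 22.4]
gripper_width: -0.0002
gripper_force: 11.7
```

```bash
python3 b.py
```

```text
touch [ 0.4602 -0.1337  0.1636]
t 19.4 pos [ 0.4637 -0.133   0.157 ] psi 98.29 turn -0.11 shift_cm [ 1.06 -0.02 -1.98] F [-8.69  0.09 22.4 ] w -0.0002 gf 11.7
t 19.4 pos [ 0.4637 -0.133   0.157 ] psi 98.29 turn -0.11 shift_cm [ 0.36 -0.02 -0.66] F [-8.69  0.09 22.4 ] w -0.0002 gf 11.7
```

Request:
send_rows --motion '[[[0,0,0,0],[0.1,0,-0.2,0],[0.1,0,-0.2,0],[0.2,0,-0.4,0],[0.5,0,-1,0],[0,0,-4,0],[0,0,-4,0],[0,4,0,0],[0,4.5,0,0],[0,4.5,0,0],[0,4.5,0,0],[0,4.5,0,0]]]'

```text
time: 20.6
position: [0.4233, 0.0851, 0.2532]
tool_rot: [-0.072, 0.997, 0.0, 0.0]
contact_force: [1.3, 0.2, 0.5]
gripper_width: 0.0
gripper_force: 0.0
```

```bash
python3 m.py 2>/dev/null
python3 - <<'E'
from h import *
E_=np.array([.647,-.113,.1714]);xa=np.array([.8745,.129,.4675]);nn=np.array([-.4625,-.068,.884]);ya=np.cross(nn,xa)
p,d=save('top','t8.png');P=cloud('top',d);g=p.astype(int).sum(2)
for q in ['tape_mid','hook','tape_mouth','lock_top']:
    for x in finder.landmark_of(q,'top')[:1]:
        c=np.array(x['centre'])-E_; print(q,round(x['confidence'],2),(np.array([c@xa,c@ya,c@nn])*1000).round(1))
A,B,N=[(P-E_)@v*1000 for v in (xa,ya,nn)]
Z=(d>0)&(A<-120)&(A>-250)&(abs(B)<60)
t=Z&(N>58)&(N<82)
print('top face',cv2.minAreaRect(np.c_[A[t],B[t]].astype(np.float32)))
b=Z&(abs(A+159.5)<8)&(abs(B-7.5)<8); r=Z&(abs(A+190)<8)&(abs(B-7.5)<8); print('button N',np.median(N[b]),'case top N',np.median(N[r]))
s=cv2.imread('pics/s6.png')
cv2.imwrite('pics/c8.png',cv2.resize(np.hstack([p[180:310,310:450,::-1],s[190:320,290:430]]),(800,371),interpolation=3))
E
```

```text
t 20.6 pos [0.4233 0.0851 0.2532] psi 98.27 turn -0.23 shift_cm [ -1.16 -22.73  14.78] F [1.28 0.22 0.5 ] w 0.0 gf 0.0
tape_mid [ 0.4736 -0.1309  0.1183] 0.78 slope mm -178.8 normal 34.5
hook [ 0.6506 -0.1094  0.1699] 0.71 slope mm 2.9 normal -3.2
tape_mouth [ 0.5169 -0.1257  0.1073] 0.93 slope mm -145.4 normal 4.4
lock_top [ 0.4714 -0.1342  0.1585] 0.6 slope mm -162.3 normal 71.3
panel N 0.7131762986993215
line A -139.63108859942454 3 L/R -139.775225807592 -139.47530301363668
case A pct [-233.78195557 -217.0178401  -185.85534813 -144.69949797] N [ 4.23330782 62.64181396 69.82051864 72.39168079]
tape_mid 0.9 [-179.7    7.3   37.4]
hook 0.78 [-1.8  4.5 -7.6]
tape_mouth 0.85 [-144.3    4.9   -2.4]
lock_top 0.69 [-160.9    5.7   69.7]
top face ((-176.78741455078125, 6.789854049682617), (40.10239028930664, 76.31983184814453), 89.8445816040039)
button N 68.93045749258715 case top N 65.47015430112707
```

View pics/c8.png

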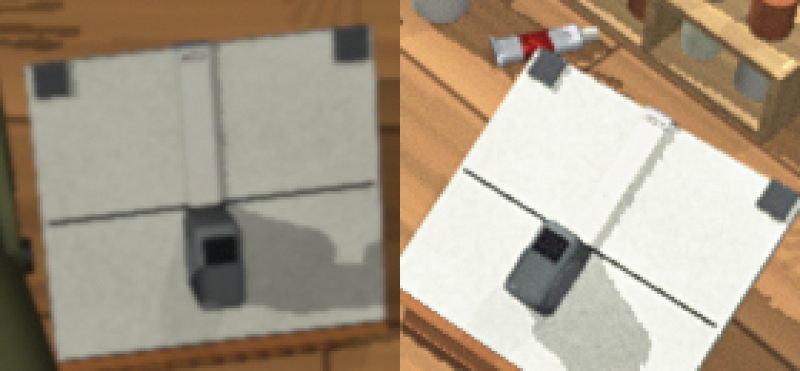

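```bash
python3 -c "
from h import *
print(order.close_job())"
```

```text
the job is handed in; nothing more can be done
None
```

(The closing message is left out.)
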